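# Index the specimen box a quarter turn and brace it

## Task

The open aluminium specimen box on the index fixture has to be set for the cross-direction readings: without lifting its ear off the corner dowel, push its free corner round a quarter turn counter-clockwise until its long side lies flush against the end stop rail. Then swing the hinged brace with the ball knob round behind the box until it seats past its spring detent, so that the box cannot creep back. Keep the specimens upright in their compartments and do not disturb the things lying about.

Things in the scene. Friction and masses are not known exactly. Their poses are not given: they have to be found in the camera images.
- fixture: Index fixture fixed to the bench: dark steel plate 252 x 238 mm, 10 mm thick, with dowel, two stop rails, hinged brace and a 20 mm cube spring plunger block beyond the brace hinge. Origin under the middle of the plate, z up. In its frame the dowel is at (-88, -31) mm, the brace hinge at (77, 81) mm. Only the box, the specimens and the brace move.
- end_rail (a point): middle of the top edge of the end stop rail's stopping face, which faces the fixture's +x; the rail runs 92 mm along the fixture's y, is 14 mm thick and 26 mm above the plate
- start_rail (a point): middle of the top edge of the start stop rail's face, which faces the fixture's +y; the rail runs 50 mm along the fixture's x, is 14 mm thick and 26 mm above the plate; at the start the box stands beside it
- specimen_box: Open aluminium box, 124 x 86 mm, 40 mm tall, walls 4 mm, six compartments, about 0.5 kg, lying flat on the plate. A 30 mm square ear, 12 mm thick, at one corner sits with 1 mm play over the dowel. Origin: axis of the ear hole, underside; x along the length. The box spans x = 15 to 139, y = -71 to 15 mm. Starts turned 0.02 to 0.22 rad from the fixture's x axis; home, its x is the fixture's +y.
- free_corner (a point): outer corner of the box diagonally across from the ear, at (139, -71, 20) mm in the box's frame, 156 mm from the dowel axis. Pushing the y = -71 mm side near this corner turns the box counter-clockwise seen from above; it takes a few N and the box stays where it is left. Home, its y = +15 mm side lies on the end stop rail
- box_ear (a point): centre of the ear hole at the underside of the box (the box's origin)
- dowel (a point): axis of the fixed corner dowel (12 mm thick, 23 mm tall) at the plate's top, 10 mm above the bench
- brace (a joint): angle of the brace, rad, about a vertical axis, counter-clockwise from above; 0 parked, 1.833 seated (end stop), where it points along the fixture's -x. Its direction from the hinge is the fixture's +x turned by 1.309 + this value. Starts at 0 to 0.5. It rides over a spring detent between about 1.2 and 1.53 (about 2.2 N at the knob), which then holds it at the end.
- brace_knob (a point): centre of the black ball knob, 32 mm in diameter, on the brace 60 mm from its hinge. Its top is 16 mm above this point; the bar below is 18 mm wide, its top 26 mm above the bench, and a stem 11 mm thick joins the two
- brace_hinge (a point): hinge axis of the brace, 20 mm above the bench. The brace's rounded nose ends 92.5 mm from it. The brace comes round only once the box is home: seated, the nose stands 1.5 mm from the box's outer side (y = -71 mm); on the way it noses the box home if that is a few mm short
- mount_a: round resin-mounted specimen, about 31 mm in diameter and 15 to 21 mm tall, standing loose in one compartment of the box; origin under its middle, z up
- mount_b: round resin-mounted specimen, about 31 mm in diameter and 15 to 21 mm tall, standing loose in one compartment of the box; origin under its middle, z up
- mount_c: round resin-mounted specimen, about 31 mm in diameter and 15 to 21 mm tall, standing loose in one compartment of the box; origin under its middle, z up
- loupe: bystander: small black loupe, 77 mm long, lying left of the fixture; origin under its middle
- hardness_block: bystander: round steel block, 50 mm across, 16 mm thick, left of the fixture, in front of the fixed white cabinet (0.32 m tall, its front at x = 0.52 m, its right side at y = 0.21 m, which the arm has to go round); origin under its middle
- marker: bystander: marker pen, 135 mm long, lying right of the fixture; origin under its middle

How it is judged:
By the outcome, as a careful person would: the job done as asked, in the order asked, and still so for the second after the job is handed in, with the robot touching nothing.
It also fails if it takes over 56 s, if anything falls off the work surface, if the arm or the gripper's body presses on something with over 40 N, if the wrist force passes 120 N, or if a joint passes its speed limit or range.

## Robot

A 7-joint arm with a two-finger parallel gripper is mounted at the origin on a cart in front of the work surface, level with it; the furniture and walls round the work are solid. World frame = base frame: x ahead of the robot, y to its left, z up, the work surface at z = 0. Lengths are in m, angles in rad, forces in N, time in s.
With the tool pointing down it reaches from about 0.4 to 0.85 m from the base axis. Payload 4.4 kg.
Tool frame: the origin (TCP) lies on the centre line of the jaws, within the pads' length; the fingertips stand 11 mm ahead of it and the grasp point (between the pads) lies 8 mm behind it; z points along the fingers, y is the line along which they close (so a half turn about z gives the same grasp; the last joint's range is limited). The gripper opens to 94 mm and grips with 3 to 60 N. Pads are 16 mm wide; open, the fingers measure 119 mm over their backs; the gripper's body (75 mm by 177 mm) begins 78 mm behind the grasp point.
Start: joints at [1.202, 0.628, 0.038, 1.517, -0.027, 0.996, -0.02], TCP at [0.194, -0.62, 0.216] pointing down, gripper open.
Joint ranges: [-3.06, 3.06], [-0.37, 2.12], [-1.25, 1.32], [0.18, 2.47], [-1.1, 4.24], [0.23, 1.98], [-2.94, 2.94]. Speed limits (rad/s): [2.57, 2.57, 3.14, 3.14, 3.14, 3.14, 3.14].

## Interface

Orientations are given as a unit quaternion [w, x, y, z].
In Python, from station import env gives the robot as it stands.
- The arm moves only by the tool play_rows, never from a script. Its argument "motion" is a list of rows, each an object with "travel": the shift along the world's x, y, z in units of 25 mm (1.0 is 25 mm), a list of three; "delta_rot": the turn, a rotation vector about the world's x, y, z in rad, a list of three. A call has 1 to 5 rows; each row shifts and turns the commanded pose from where the row before left it; what a row does not reach is not made up. A row lasts 1/12 s, in which the tool goes at most 41.7 mm and 7.16 degrees, less where a joint would pass 70% of its speed; a pose out of reach is approached as far as the arm can. A call is refused whole if a number of a shift passes 1 or a number of a turn 0.125, either way. A call with a gripper value outside its range is refused whole. "hand" is the opening, from 0 (shut) to 1 (fully open), set as the call begins (left out, the last holds). The fingers move at their own pace and stop on an object; "force" is the grip in N (left out, the last holds). Time passes only in rows, so rows that do not move let the fingers close. It gives the time, the measured TCP pose, the force, the opening and the grip force at its end, in the units of the state.
- env.read_state(): the state, without advancing time (a new reading comes with each control period).
- env.grab_frame(name): name is "side" or "top"; returns a dict with "color" (480x640x3 uint8, blue, green, red), "depth" (480x640 float32, m along the optical axis (not along the pixel's ray), 0 where there is no reading), "fovy" (degrees; the focal length in pixels is half the picture's height over the tangent of half this angle, whatever the lens; pixels are square), "cx", "cy" (the principal point, pixels), "xyz" and "orientation" of the camera in the world. Camera axes: x right, y down, z forward; pixel columns grow to the right and rows downward; lengths in m; the calibration is good to about 2 mm. A picture is of the moment at which its call begins.
- env.close_job(): hands the job in; it is judged then, once.
Trained networks look in the newest picture that a camera, given by its name, has taken for a name from the list of things; names that differ only in an ending like _2 or _b are one class to them, and where a whole thing is asked for, a point or a joint stands for the part that bears it (a point fixed in the world has none). Each returns a list of dicts, best first, with "conf" (0 to 1); they miss things now and then, are a little off and sometimes report something else, mostly with a low value. They report only what shows in the picture. A call takes as long as a camera call.
- env.boxes_of(camera, thing): "centre" ([row, column] as shares, 0 to 1, of the picture: columns of its width, rows of its height, amid what is visible of it).
- env.spot_point(camera, thing): "centre" ([row, column] as shares, 0 to 1, of the picture: columns of its width, rows of its height: a listed point, or the origin of a listed thing).
The state is a dict: "time_s": time; "qpos": joint angles; "dq": joint speeds; "joint_torque": joint torques, N m; "eef_pos": TCP position; "tcp_rot": TCP orientation; "wrist_force": force on the tool from outside, world axes, zero at the start; "ft_torque": the same for the moment, N m; "opening": finger opening in m; "grip_force": force on a finger pad.
Only numpy, scipy, OpenCV 4.12 (cv2) and the standard library are available. Lean on these libraries where they do the work, as an engineer would, in place of code of your own. Each camera call takes 0.05 s, during which the arm holds its last target. There are 200 camera calls.

## Working session

There is one attempt and no reset: what is moved stays moved. The work goes in short steps, Python scripts to look and compute and a tool call to move; the robot and the scene stay as the last step left them, time stands still between calls to the robot, and variables do not carry over. Pictures are saved under pics/ and viewed, at most 10 in all, crops included, and the job is handed in when it is done.

Besides the shell and the picture viewer there is one more tool, called by a JSON object that holds its "fn" and its "kwargs", one argument or row to a line. play_rows: Moves the arm, as the interface text tells. Its arguments: {"type":"object","properties":{"motion":{"type":"array","items":{"type":"object","properties":{"travel":{"type":"array","items":{"type":"number"}},"delta_rot":{"type":"array","items":{"type":"number"}}}}},"hand":{"type":"number"},"force":{"type":"number"}},"required":["motion"]}

```bash
mkdir -p pics
cat > h.py <<'E'
import numpy as np, cv2
from scipy.spatial.transform import Rotation as R
from station import env
def cam(name):
    f=env.grab_frame(name); f['f']=240/np.tan(np.radians(f['fovy'])/2)
    q=f['orientation']; f['R']=R.from_quat([q[1],q[2],q[3],q[0]]).as_matrix(); return f
def ray(f,u,v): return f['R']@np.array([(u-f['cx'])/f['f'],(v-f['cy'])/f['f'],1])
def at_z(f,u,v,z):
    d=ray(f,u,v); p=np.array(f['xyz']); return p+d*(z-p[2])/d[2]
def at_d(f,u,v):
    return np.array(f['xyz'])+ray(f,u,v)*f['depth'][int(v),int(u)]
E
python3 - <<'E'
from h import *
Z=dict(end_rail=.036,start_rail=.036,free_corner=.03,box_ear=.01,dowel=.01,brace_knob=None,brace_hinge=.02,fixture=0,specimen_box=.01,mount_a=.015,loupe=0,hardness_block=0,marker=0)
for c in ['top','side']:
    f=cam(c); cv2.imwrite(f'pics/{c}0.png',f['color']); print(c,f['xyz'],f['fovy'],f['cx'],f['cy'],f['R'][:,2].round(2))
    for n,z in Z.items():
        for r in env.spot_point(c,n)[:3 if n=='mount_a' else 1]:
            v,u=r['centre'][0]*480,r['centre'][1]*640
            zz=.048 if z is None else z
            print(n,round(r['conf'],2),round(u),round(v),at_z(f,u,v,zz).round(4),at_d(f,min(u,639),min(v,479)).round(3))
print(env.read_state())
E
```

```text
top [ 0.45886323 -0.06617927  0.96149963] 54.05364188686093 322.625900812702 234.99556330607336 [ 0.06 -0.01 -1.  ]
end_rail 0.83 322 263 [ 0.4603 -0.0759  0.036 ] [ 0.46  -0.076  0.01 ]
start_rail 0.95 397 224 [ 0.533  -0.2251  0.036 ] [ 0.532 -0.223  0.05 ]
free_corner 0.74 383 175 [ 0.632  -0.2025  0.03  ] [ 0.629 -0.2    0.047]
box_ear 0.94 364 253 [ 0.4773 -0.1615  0.01  ] [ 0.477 -0.159  0.031]
dowel 0.61 363 254 [ 0.4768 -0.158   0.01  ] [ 0.476 -0.156  0.03 ]
brace_knob 0.71 269 175 [0.6347 0.0249 0.048 ] [0.632 0.024 0.061]
brace_hinge 0.77 301 177 [ 0.6338 -0.0371  0.02  ] [ 0.632 -0.037  0.029]
fixture 0.69 340 213 [ 0.5625 -0.114   0.    ] [ 0.562 -0.114  0.008]
specimen_box 0.95 365 251 [ 0.4816 -0.1631  0.01  ] [ 0.481 -0.161  0.034]
mount_a 0.69 382 225 [ 0.5334 -0.1981  0.015 ] [ 0.532 -0.195  0.037]
mount_a 0.69 358 216 [ 0.5521 -0.1505  0.015 ] [ 0.551 -0.149  0.029]
loupe 0.58 237 295 [0.3996 0.0991 0.    ] [0.4   0.097 0.013]
hardness_block 0.9 188 265 [0.463 0.197 0.   ] [0.463 0.193 0.016]
marker 0.75 444 278 [ 0.4222 -0.3245  0.    ] [ 0.423 -0.321  0.014]
side
[... 1199 characters left out ...]
2169 ,  0.62837801,  0.03849818,  1.51743508, -0.02699505,
        0.99626618, -0.02000769]), 'dq': array([ 9.07551076e-04, -1.21195275e-04,  8.07627150e-04, -1.25429219e-03,
       -6.10164010e-04,  6.99355734e-05,  4.98854797e-04]), 'joint_torque': array([ 4.79704177e-04, -5.49583626e+01,  1.14336859e+00, -1.86936182e+01,
       -5.22359437e-02,  1.57364295e-02,  3.01337911e-05]), 'eef_pos': array([ 0.19384144, -0.6204328 ,  0.2164814 ]), 'tcp_rot': array([1.26835877e-05, 9.88564659e-01, 1.50797597e-01, 1.93123062e-05]), 'wrist_force': array([-0.55307468, -0.9358855 , -0.25735208]), 'ft_torque': array([ 0.01369366,  0.01155126, -0.01280699]), 'grip_force': 0.0, 'opening': 0.09394095682128}
```

Run:
```python
import cv2
i=cv2.imread('pics/top0.png')[130:310,160:460]
cv2.imwrite('pics/c0.png',cv2.resize(i,(800,480),interpolation=cv2.INTER_CUBIC))
```

```text
(no output)
```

View pics/c0.png

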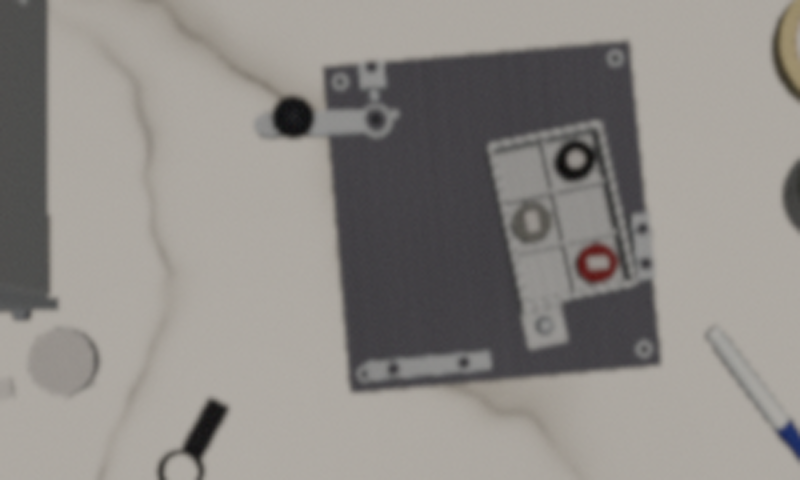

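View pics/side0.png

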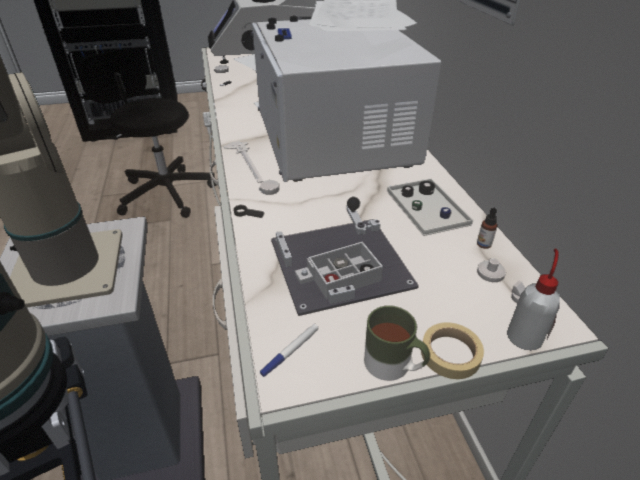

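The top crop shows the box ear at (544,325), the red, grey and black mounts in the box, the end rail at the lower left and the knob at (293,117), with the brace nearly at +y. The side view agrees. Next I fit the fixture pose and work out the waypoints.

```bash
cat > plan.py <<'E'
from h import *
from scipy.optimize import least_squares
f=cam('top')
cr=[(281.9,155.1),(395.5,145.75),(407.5,266.1),(292,276.2)]
W=[at_z(f,u,v,.010)[:2] for u,v in cr]; F=[(126,119),(126,-119),(-126,-119),(-126,119)]
W+=[(.477,-.160),(.634,-.037)]; F+=[(-88,-31),(77,81)]
W=np.array(W);F=np.array(F)/1000
rot=lambda a:np.array([[np.cos(a),-np.sin(a)],[np.sin(a),np.cos(a)]])
g=lambda p:(F@rot(p[2]).T+p[:2]-W).ravel()
s=least_squares(g,[.56,-.12,.07]);p=s.x
print('fix',p.round(4),'res mm',(g(p)*1000).round(1).reshape(-1,2).tolist())
fx=lambda x,y:(p[:2]+rot(p[2])@np.array([x,y])/1000)
D=fx(-88,-31);H=fx(77,81);print('dowel',D.round(4),'hinge',H.round(4))
K=np.array([.634,.0225])-H;print('brace',np.arctan2(K[1],K[0])-p[2]-1.309,np.linalg.norm(K))
C=np.array([.6295,-.203])-D; b0=np.arctan2(C[1],C[0])-np.arctan2(-71,139);print('box yaw',b0,'rel',b0-p[2],np.linalg.norm(C))
print('box end yaw',p[2]+np.pi/2)
for off in (95,80):
  for b in np.linspace(b0,p[2]+np.pi/2,14):
    print(off,round(b,3),(D+rot(b)@np.array([.118,-off/1000])).round(4))
    if off==95: break
for a in np.arange(.0,1.84,.1667): t=p[2]+1.309+a;print('knob',round(a,3),(H+.06*np.array([np.cos(t),np.sin(t)])).round(4))
E
python3 plan.py
```

```text
fix [ 0.5648 -0.1232  0.0635] res mm [[0.5, 2.3], [1.5, -1.8], [-2.9, -2.1], [-3.6, 1.7], [1.9, 0.3], [2.5, -0.5]]
dowel [ 0.4789 -0.1597] hinge [ 0.6365 -0.0375]
brace 0.2398798347318598 0.06003440231839888
box yaw 0.19235280752910822 rel 0.12890026281843986 0.1566698578277965
box end yaw 1.634248871505565
95 0.192 [ 0.6129 -0.2304]
80 0.192 [ 0.61   -0.2157]
80 0.303 [ 0.6154 -0.2008]
80 0.414 [ 0.6191 -0.1855]
80 0.525 [ 0.6211 -0.1698]
80 0.636 [ 0.6214 -0.154 ]
80 0.747 [ 0.6199 -0.1383]
80 0.858 [ 0.6166 -0.1228]
80 0.969 [ 0.6117 -0.1078]
80 1.08 [ 0.6051 -0.0934]
80 1.191 [ 0.597  -0.0798]
80 1.302 [ 0.5874 -0.0673]
80 1.412 [ 0.5765 -0.0558]
80 1.523 [ 0.5644 -0.0456]
80 1.634 [ 0.5513 -0.0369]
knob 0.0 [0.6483 0.0213]
knob 0.167 [0.6384 0.0225]
knob 0.333 [0.6284 0.022 ]
knob 0.5 [0.6187 0.0198]
knob 0.667 [0.6094 0.0161]
knob 0.833 [0.6009 0.0108]
knob 1.0 [0.5934 0.0042]
knob 1.167 [ 0.587  -0.0035]
knob 1.334 [ 0.5821 -0.0122]
knob 1.5 [ 0.5786 -0.0215]
knob 1.667 [ 0.5768 -0.0314]
knob 1.834 [ 0.5766 -0.0414]
```

{"fn": "play_rows", "kwargs": {
  "motion": [
    {"travel": [1, 1, 0], "delta_rot": [0, 0, 0.12]},
    {"travel": [1, 1, 0], "delta_rot": [0, 0, 0.12]},
    {"travel": [1, 1, 0], "delta_rot": [0, 0, 0.12]},
    {"travel": [1, 1, 0], "delta_rot": [0, 0, 0.12]},
    {"travel": [1, 1, 0], "delta_rot": [0, 0, 0.12]}
  ],
  "hand": 0
}}

```text
time_s: 1.87
eef_pos: [0.3198, -0.4942, 0.2167]
tcp_rot: [0.0, 0.899, 0.439, 0.0]
wrist_force: [0.4, -1.1, -0.4]
opening: 0.064
grip_force: 0.0
```

{"fn": "play_rows", "kwargs": {
  "motion": [
    {"travel": [0.9, 1, 0], "delta_rot": [0, 0, 0.12]},
    {"travel": [0.9, 1, 0], "delta_rot": [0, 0, 0.12]},
    {"travel": [0.9, 1, 0], "delta_rot": [0, 0, 0.12]},
    {"travel": [0.9, 1, 0], "delta_rot": [0, 0, 0.12]},
    {"travel": [0.9, 1, 0], "delta_rot": [0, 0, 0.12]}
  ]
}}

```text
time_s: 2.28
eef_pos: [0.4323, -0.3692, 0.2167]
tcp_rot: [0.0, 0.729, 0.685, -0.0]
wrist_force: [-0.2, -0.1, 0.3]
opening: 0.0306
grip_force: 0.0
```

{"fn": "play_rows", "kwargs": {
  "motion": [
    {"travel": [1, 1, 0], "delta_rot": [0, 0, 0.12]},
    {"travel": [1, 1, 0], "delta_rot": [0, 0, 0.12]},
    {"travel": [1, 1, -0.2], "delta_rot": [0, 0, 0.02]},
    {"travel": [1, 1, -0.4], "delta_rot": [0, 0, 0]},
    {"travel": [1, 1, -0.4], "delta_rot": [0, 0, 0]}
  ]
}}

```text
time_s: 2.7
eef_pos: [0.5577, -0.2445, 0.1917]
tcp_rot: [0.001, 0.636, 0.771, 0.0]
wrist_force: [0.1, -0.4, 0.8]
opening: 0.0006
grip_force: 0.0
```

{"fn": "play_rows", "kwargs": {
  "motion": [
    {"travel": [1, 0.4, -0.8], "delta_rot": [0, 0, 0]},
    {"travel": [1, 0, -0.8], "delta_rot": [0, 0, 0]},
    {"travel": [0.3, 0, -0.8], "delta_rot": [0, 0, 0]},
    {"travel": [0, 0, 0], "delta_rot": [0, 0, 0]},
    {"travel": [0, 0, 0], "delta_rot": [0, 0, 0]}
  ]
}}

```text
time_s: 3.12
eef_pos: [0.6129, -0.2351, 0.1303]
tcp_rot: [-0.001, 0.636, 0.772, -0.001]
wrist_force: [0.2, -0.8, 1.5]
opening: 0.0002
grip_force: 0.0
```

{"fn": "play_rows", "kwargs": {
  "motion": [
    {"travel": [0, -0.2, -0.8], "delta_rot": [0, 0, 0]},
    {"travel": [0, 0, -0.8], "delta_rot": [0, 0, 0]},
    {"travel": [0, 0, -0.8], "delta_rot": [0, 0, 0]},
    {"travel": [0, 0, -0.7], "delta_rot": [0, 0, 0]},
    {"travel": [0, 0, -0.65], "delta_rot": [0, 0, 0]}
  ]
}}

```text
time_s: 3.53
eef_pos: [0.6135, -0.2418, 0.0387]
tcp_rot: [0.001, 0.637, 0.771, -0.0]
wrist_force: [-0.1, 0.5, -0.1]
opening: 0.0006
grip_force: 0.0
```

{"fn": "play_rows", "kwargs": {
  "motion": [
    {"travel": [-0.03, 0.2, 0], "delta_rot": [0, 0, 0]},
    {"travel": [-0.03, 0.2, 0], "delta_rot": [0, 0, 0]},
    {"travel": [-0.03, 0.2, 0], "delta_rot": [0, 0, 0]},
    {"travel": [0, 0, 0], "delta_rot": [0, 0, 0]}
  ]
}}

```text
time_s: 3.87
eef_pos: [0.6127, -0.2237, 0.0398]
tcp_rot: [0.001, 0.635, 0.772, 0.001]
wrist_force: [-0.7, -0.2, 0.0]
opening: 0.0004
grip_force: 0.0
```

Run:
```python
from h import *
f=cam('side'); i=f['color'][170:350,230:470]
cv2.imwrite('pics/s1.png',cv2.resize(i,(800,600),interpolation=cv2.INTER_CUBIC))
s=env.read_state();print(s['eef_pos'],s['wrist_force'],s['qpos'].round(2))
```

```text
[ 0.61267576 -0.22451505  0.03963721] [-0.62961646  0.50828461  0.05281171] [ 0.48  0.86 -0.29  1.64  0.34  0.69  0.21]
```

View pics/s1.png

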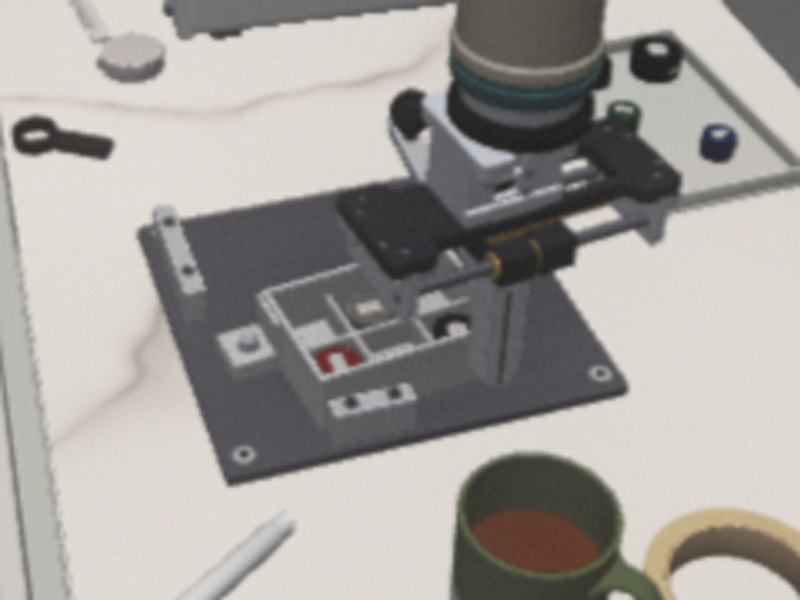

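{"fn": "play_rows", "kwargs": {
  "motion": [
    {"travel": [-0.02, 0.12, 0], "delta_rot": [0, 0, 0]},
    {"travel": [-0.02, 0.12, 0], "delta_rot": [0, 0, 0]},
    {"travel": [-0.02, 0.12, 0], "delta_rot": [0, 0, 0]},
    {"travel": [0.06, 0.15, 0], "delta_rot": [0, 0, 0.028]},
    {"travel": [0.06, 0.15, 0], "delta_rot": [0, 0, 0.028]}
  ]
}}

```text
time_s: 4.33
eef_pos: [0.6131, -0.21, 0.038]
tcp_rot: [0.001, 0.613, 0.79, -0.001]
wrist_force: [-0.2, -2.8, 2.4]
opening: 0.0003
grip_force: 1.2
```

{"fn": "play_rows", "kwargs": {
  "motion": [
    {"travel": [0.11, 0.3, 0], "delta_rot": [0, 0, 0.055]},
    {"travel": [0.07, 0.31, 0], "delta_rot": [0, 0, 0.055]},
    {"travel": [0.07, 0.31, 0], "delta_rot": [0, 0, 0.055]},
    {"travel": [0.04, 0.31, 0], "delta_rot": [0, 0, 0.055]},
    {"travel": [0.04, 0.31, 0], "delta_rot": [0, 0, 0.055]}
  ]
}}

```text
time_s: 4.75
eef_pos: [0.6221, -0.1708, 0.0379]
tcp_rot: [0.001, 0.499, 0.867, -0.0]
wrist_force: [-0.0, -2.5, 1.8]
opening: 0.0008
grip_force: 1.1
```

Run:
```python
from h import *
s=env.read_state();print(s['eef_pos'],s['wrist_force'])
for c in ('top','side'):
    f=cam(c)
    for n,z in (('free_corner',.03),('box_ear',.01)):
        for r in env.spot_point(c,n)[:1]:
            v,u=r['centre'][0]*480,r['centre'][1]*640; print(c,n,r['conf'],at_z(f,u,v,z).round(4))
```

```text
[ 0.62211585 -0.17082276  0.03794357] [-0.01502372 -2.4681031   1.75811772]
top free_corner 0.8 [ 0.6403 -0.1499  0.03  ]
top box_ear 0.72 [ 0.4769 -0.1625  0.01  ]
side free_corner 0.79 [ 0.6336 -0.1493  0.03  ]
side box_ear 0.94 [ 0.4774 -0.1544  0.01  ]
```

{"fn": "play_rows", "kwargs": {
  "motion": [
    {"travel": [0.01, 0.32, 0], "delta_rot": [0, 0, 0.055]},
    {"travel": [0.01, 0.32, 0], "delta_rot": [0, 0, 0.055]},
    {"travel": [-0.03, 0.31, 0], "delta_rot": [0, 0, 0.055]},
    {"travel": [-0.03, 0.31, 0], "delta_rot": [0, 0, 0.055]},
    {"travel": [-0.07, 0.31, 0], "delta_rot": [0, 0, 0.055]}
  ]
}}

```text
time_s: 5.47
eef_pos: [0.6189, -0.1321, 0.0376]
tcp_rot: [0.0, 0.376, 0.926, -0.0]
wrist_force: [0.4, -1.7, -1.0]
opening: 0.0007
grip_force: 0.8
```

{"fn": "play_rows", "kwargs": {
  "motion": [
    {"travel": [-0.07, 0.31, 0], "delta_rot": [0, 0, 0.055]},
    {"travel": [-0.1, 0.3, 0], "delta_rot": [0, 0, 0.055]},
    {"travel": [-0.1, 0.3, 0], "delta_rot": [0, 0, 0.055]},
    {"travel": [-0.13, 0.29, 0], "delta_rot": [0, 0, 0.055]},
    {"travel": [-0.13, 0.29, 0], "delta_rot": [0, 0, 0.055]}
  ]
}}

```text
time_s: 5.88
eef_pos: [0.6057, -0.0945, 0.0376]
tcp_rot: [0.001, 0.246, 0.969, -0.0]
wrist_force: [0.7, -0.7, -0.9]
opening: 0.0004
grip_force: 0.8
```

{"fn": "play_rows", "kwargs": {
  "motion": [
    {"travel": [-0.16, 0.27, 0], "delta_rot": [0, 0, 0.055]},
    {"travel": [-0.16, 0.27, 0], "delta_rot": [0, 0, 0.055]},
    {"travel": [-0.19, 0.25, 0], "delta_rot": [0, 0, 0.055]},
    {"travel": [-0.19, 0.25, 0], "delta_rot": [0, 0, 0.055]},
    {"travel": [-0.22, 0.23, 0], "delta_rot": [0, 0, 0.055]}
  ]
}}

```text
time_s: 6.3
eef_pos: [0.583, -0.0624, 0.0377]
tcp_rot: [0.001, 0.11, 0.994, 0.0]
wrist_force: [2.2, -0.2, -1.9]
opening: 0.0004
grip_force: 0.9
```

{"fn": "play_rows", "kwargs": {
  "motion": [
    {"travel": [-0.22, 0.23, 0], "delta_rot": [0, 0, 0.055]},
    {"travel": [-0.24, 0.2, 0], "delta_rot": [0, 0, 0.055]},
    {"travel": [0, 0, 0], "delta_rot": [0, 0, 0]}
  ]
}}

```text
time_s: 6.55
eef_pos: [0.5702, -0.0505, 0.0377]
tcp_rot: [-0.0, 0.055, 0.998, 0.0]
wrist_force: [-0.7, 0.3, 0.2]
opening: 0.0004
grip_force: 0.0
```

Run:
```python
from h import *
s=env.read_state();print(s['eef_pos'],s['wrist_force'],s['qpos'].round(2))
f=cam('side'); i=f['color'][150:330,220:460]
cv2.imwrite('pics/s2.png',cv2.resize(i,(800,600),interpolation=cv2.INTER_CUBIC))
```

```text
[ 0.57018676 -0.05053417  0.03774546] [-0.71979619  0.31020071  0.1561334 ] [ 0.39  0.83 -0.56  1.86  0.7   0.65  0.86]
```

View pics/s2.png

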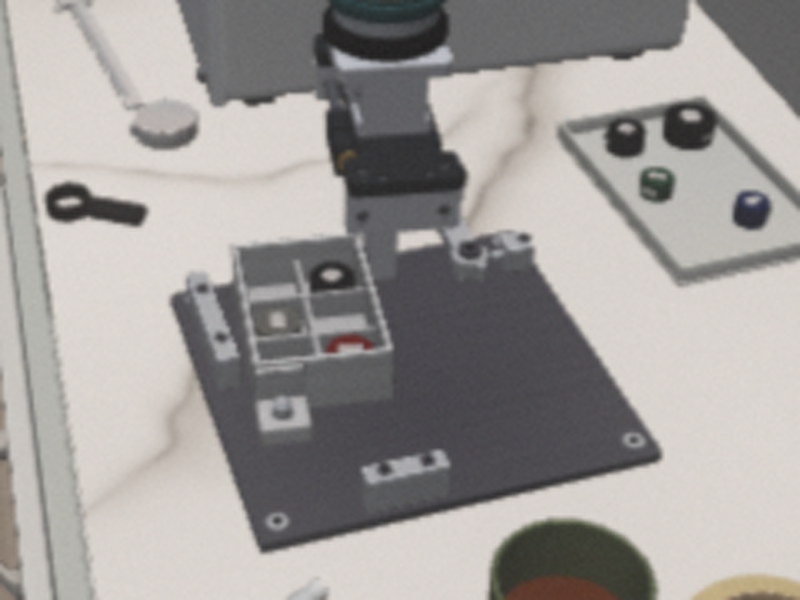

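The box is about 10° short of the end rail (its free side at (370,300), rail at (210,330)); specimens upright. I continue slowly and watch the force.

{"fn": "play_rows", "kwargs": {
  "motion": [
    {"travel": [-0.12, 0.1, 0], "delta_rot": [0, 0, 0.028]},
    {"travel": [-0.12, 0.1, 0], "delta_rot": [0, 0, 0.028]},
    {"travel": [-0.13, 0.09, 0], "delta_rot": [0, 0, 0.028]},
    {"travel": [-0.13, 0.09, 0], "delta_rot": [0, 0, 0.028]}
  ]
}}

```text
time_s: 6.93
eef_pos: [0.5585, -0.0419, 0.0378]
tcp_rot: [0.0, -0.001, 1.0, 0.0]
wrist_force: [1.5, -0.2, -1.6]
opening: 0.0006
grip_force: 0.8
```

{"fn": "play_rows", "kwargs": {
  "motion": [
    {"travel": [-0.13, 0.08, 0], "delta_rot": [0, 0, 0.028]},
    {"travel": [-0.1, 0.06, 0], "delta_rot": [0, 0, 0.02]}
  ]
}}

```text
time_s: 7.1
eef_pos: [0.5539, -0.0388, 0.038]
tcp_rot: [0.001, -0.025, 1.0, -0.0]
wrist_force: [7.3, -4.4, -1.7]
opening: 0.0003
grip_force: 3.7
```

{"fn": "play_rows", "kwargs": {
  "motion": [
    {"travel": [-0.08, 0, 0], "delta_rot": [0, 0, 0]},
    {"travel": [-0.08, 0, 0], "delta_rot": [0, 0, 0]}
  ]
}}

```text
time_s: 7.27
eef_pos: [0.5537, -0.039, 0.0389]
tcp_rot: [0.005, -0.024, 1.0, 0.0]
wrist_force: [12.0, -3.8, -2.1]
opening: 0.0005
grip_force: 6.1
```

{"fn": "play_rows", "kwargs": {
  "motion": [
    {"travel": [0.3, 0, 0], "delta_rot": [0, 0, 0]},
    {"travel": [0.4, 0, 0], "delta_rot": [0, 0, 0]},
    {"travel": [0.2, 0, 0.8], "delta_rot": [0, 0, 0]},
    {"travel": [0, 0, 1], "delta_rot": [0, 0, 0]},
    {"travel": [0, 0, 1], "delta_rot": [0, 0, 0]}
  ]
}}

```text
time_s: 7.68
eef_pos: [0.5696, -0.0379, 0.1077]
tcp_rot: [-0.002, -0.024, 1.0, 0.0]
wrist_force: [0.2, 0.4, 0.4]
opening: 0.0007
grip_force: 0.0
```

{"fn": "play_rows", "kwargs": {
  "motion": [
    {"travel": [0.4, 0.5, 1], "delta_rot": [0, 0, -0.12]},
    {"travel": [0.4, 0.5, 0.4], "delta_rot": [0, 0, -0.12]},
    {"travel": [0.4, 0.5, 0], "delta_rot": [0, 0, -0.12]},
    {"travel": [0.4, 0.5, 0], "delta_rot": [0, 0, -0.12]},
    {"travel": [0.4, 0.5, 0], "delta_rot": [0, 0, -0.12]}
  ],
  "hand": 0.65
}}

```text
time_s: 8.1
eef_pos: [0.6203, 0.0249, 0.1427]
tcp_rot: [-0.001, 0.275, 0.961, -0.0]
wrist_force: [-1.0, 0.6, -0.4]
opening: 0.0303
grip_force: 0.0
```

{"fn": "play_rows", "kwargs": {
  "motion": [
    {"travel": [0, 0, 0], "delta_rot": [0, 0, -0.12]},
    {"travel": [0, 0, 0], "delta_rot": [0, 0, -0.12]},
    {"travel": [0, 0, 0], "delta_rot": [0, 0, -0.12]},
    {"travel": [0, 0, 0], "delta_rot": [0, 0, -0.12]},
    {"travel": [0, 0, 0], "delta_rot": [0, 0, -0.12]}
  ]
}}

```text
time_s: 8.52
eef_pos: [0.6197, 0.0246, 0.1422]
tcp_rot: [-0.001, 0.547, 0.837, -0.001]
wrist_force: [-0.1, -0.0, 0.5]
opening: 0.06
grip_force: 0.0
```

{"fn": "play_rows", "kwargs": {
  "motion": [
    {"travel": [0, 0, 0], "delta_rot": [0, 0, -0.12]},
    {"travel": [0, 0, 0], "delta_rot": [0, 0, -0.12]},
    {"travel": [0, 0, 0], "delta_rot": [0, 0, -0.12]},
    {"travel": [0, 0, 0], "delta_rot": [0, 0, 0]}
  ]
}}

```text
time_s: 8.85
eef_pos: [0.6199, 0.0247, 0.1423]
tcp_rot: [-0.001, 0.687, 0.727, -0.001]
wrist_force: [-0.2, -0.0, -0.2]
opening: 0.0607
grip_force: 0.0
```

Run:
```python
from h import *
s=env.read_state();print(s['eef_pos'],s['tcp_rot'],s['opening'])
P={}
for c in ('top','side'):
    f=cam(c)
    for n,z in (('free_corner',.03),('box_ear',.01),('brace_knob',.048),('brace_hinge',.02)):
        for r in env.spot_point(c,n)[:1]:
            v,u=r['centre'][0]*480,r['centre'][1]*640; print(c,n,round(r['conf'],2),at_z(f,u,v,z).round(4))
    i=f['color'][150:330,220:460] if c=='side' else f['color'][130:310,220:460]
    P[c]=cv2.resize(i,(400,300),interpolation=cv2.INTER_CUBIC)
cv2.imwrite('pics/s3.png',np.hstack([P['top'],P['side']]))
```

```text
[0.61985849 0.02469473 0.14234606] [-0.00087288  0.68698669  0.72666897 -0.00085311] 0.06071471685365855
top free_corner 0.45 [ 0.4868 -0.1622  0.03  ]
top box_ear 0.93 [ 0.4761 -0.1611  0.01  ]
top brace_hinge 0.64 [ 0.6333 -0.0339  0.02  ]
side free_corner 0.74 [ 0.5399 -0.01    0.03  ]
side box_ear 0.79 [ 0.4832 -0.1479  0.01  ]
side brace_knob 0.53 [0.6387 0.0281 0.048 ]
side brace_hinge 0.75 [ 0.6418 -0.0326  0.02  ]
```

View pics/s3.png

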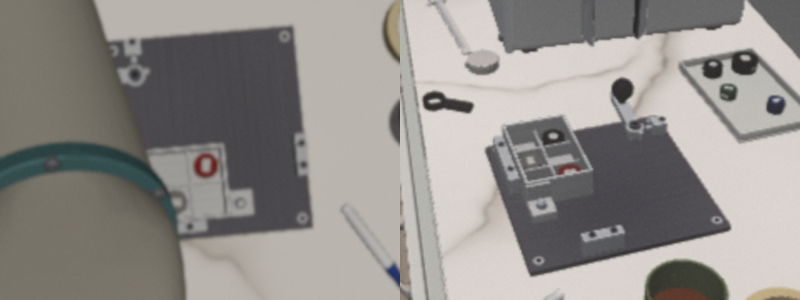

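Box is flush on the end rail (top crop: ear at (240,203), rail at lower edge), and the knob is clear at (622,88). Now I straddle the knob.

{"fn": "play_rows", "kwargs": {
  "motion": [
    {"travel": [0.58, -0.1, 0], "delta_rot": [0, 0, 0]},
    {"travel": [0, 0, -0.9], "delta_rot": [0, 0, 0]},
    {"travel": [0, 0, -0.9], "delta_rot": [0, 0, 0]},
    {"travel": [0, 0, -0.5], "delta_rot": [0, 0, 0]},
    {"travel": [0, 0, 0], "delta_rot": [0, 0, 0]}
  ]
}}

```text
time_s: 9.77
eef_pos: [0.6332, 0.0212, 0.0822]
tcp_rot: [-0.002, 0.686, 0.727, -0.002]
wrist_force: [0.1, -0.2, 0.3]
opening: 0.0611
grip_force: 0.0
```

{"fn": "play_rows", "kwargs": {
  "motion": [
    {"travel": [0, 0, -0.5], "delta_rot": [0, 0, 0]},
    {"travel": [0, 0, -0.5], "delta_rot": [0, 0, 0]},
    {"travel": [0, 0, -0.5], "delta_rot": [0, 0, 0]},
    {"travel": [0, 0, 0], "delta_rot": [0, 0, 0]}
  ]
}}

```text
time_s: 10.1
eef_pos: [0.6338, 0.0213, 0.0452]
tcp_rot: [-0.001, 0.686, 0.727, -0.002]
wrist_force: [0.2, 0.1, -0.4]
opening: 0.0609
grip_force: 0.0
```

{"fn": "play_rows", "kwargs": {
  "motion": [
    {"travel": [0, 0, 0], "delta_rot": [0, 0, 0]},
    {"travel": [0, 0, 0], "delta_rot": [0, 0, 0]},
    {"travel": [0, 0, 0], "delta_rot": [0, 0, 0]},
    {"travel": [0, 0, 0], "delta_rot": [0, 0, 0]}
  ],
  "hand": 0.4,
  "force": 5
}}

```text
time_s: 10.43
eef_pos: [0.6361, 0.0216, 0.0484]
tcp_rot: [0.0, 0.686, 0.727, 0.0]
wrist_force: [0.3, 0.3, 0.5]
opening: 0.039
grip_force: 0.0
```

Run:
```python
from h import *
s=env.read_state();print(s['eef_pos'],s['wrist_force'],s['opening'])
f=cam('side'); i=f['color'][160:280,280:440]
cv2.imwrite('pics/s4.png',cv2.resize(i,(640,480),interpolation=cv2.INTER_CUBIC))
```

```text
[0.6361404  0.02162316 0.04842732] [0.29767529 0.31379542 0.50176472] 0.03904344271264602
```

View pics/s4.png

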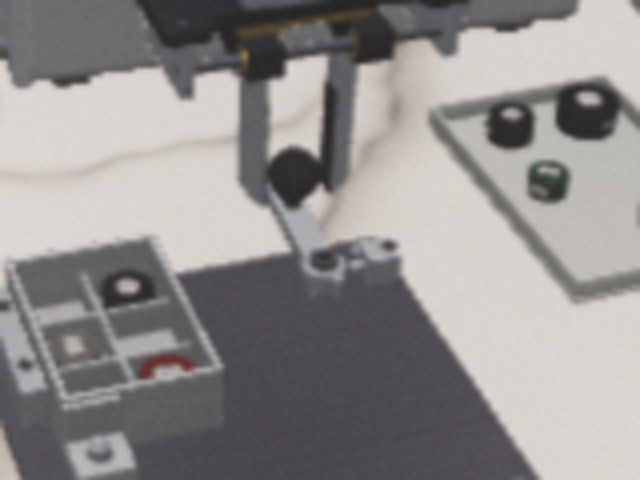

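{"fn": "play_rows", "kwargs": {
  "motion": [
    {"travel": [-0.12, -0.01, -0.06], "delta_rot": [0, 0, 0.05]},
    {"travel": [-0.12, -0.01, 0], "delta_rot": [0, 0, 0.05]},
    {"travel": [-0.24, -0.05, 0], "delta_rot": [0, 0, 0.1]},
    {"travel": [-0.23, -0.07, 0], "delta_rot": [0, 0, 0.1]},
    {"travel": [-0.22, -0.09, 0], "delta_rot": [0, 0, 0.1]}
  ]
}}

```text
time_s: 10.9
eef_pos: [0.6129, 0.0163, 0.0468]
tcp_rot: [0.001, 0.526, 0.851, 0.001]
wrist_force: [1.0, 0.2, -0.2]
opening: 0.0375
grip_force: 0.4
```

{"fn": "play_rows", "kwargs": {
  "motion": [
    {"travel": [-0.21, -0.11, 0], "delta_rot": [0, 0, 0.1]},
    {"travel": [-0.2, -0.13, 0], "delta_rot": [0, 0, 0.1]},
    {"travel": [-0.19, -0.15, 0], "delta_rot": [0, 0, 0.1]},
    {"travel": [-0.17, -0.17, 0], "delta_rot": [0, 0, 0.1]}
  ]
}}

```text
time_s: 11.23
eef_pos: [0.5936, 0.002, 0.0468]
tcp_rot: [0.001, 0.346, 0.938, 0.0]
wrist_force: [1.5, 0.1, -0.2]
opening: 0.0378
grip_force: 0.3
```

Run:
```python
from h import *
s=env.read_state();print(s['eef_pos'],s['wrist_force'],s['opening'],s['grip_force'])
f=cam('side'); i=f['color'][160:280,280:440]
cv2.imwrite('pics/s5.png',cv2.resize(i,(640,480),interpolation=cv2.INTER_CUBIC))
```

```text
[0.5936219  0.00196687 0.04684249] [ 1.53865869  0.0755299  -0.20268385] 0.03780113449540369 0.3100965265184641
```

View pics/s5.png

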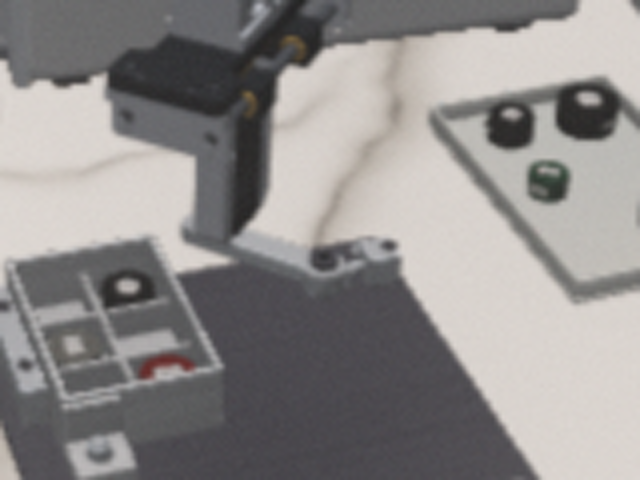

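The brace follows the fingers (bar now from (325,260) to (190,235)). I continue past the detent.

{"fn": "play_rows", "kwargs": {
  "motion": [
    {"travel": [-0.15, -0.19, 0], "delta_rot": [0, 0, 0.1]},
    {"travel": [-0.13, -0.2, 0], "delta_rot": [0, 0, 0.1]},
    {"travel": [-0.11, -0.21, 0], "delta_rot": [0, 0, 0.1]},
    {"travel": [-0.09, -0.22, 0], "delta_rot": [0, 0, 0.1]}
  ]
}}

```text
time_s: 11.62
eef_pos: [0.5827, -0.0174, 0.047]
tcp_rot: [0.002, 0.154, 0.988, 0.001]
wrist_force: [1.9, 1.8, -0.6]
opening: 0.0375
grip_force: 0.9
```

{"fn": "play_rows", "kwargs": {
  "motion": [
    {"travel": [-0.07, -0.23, 0], "delta_rot": [0, 0, 0.1]},
    {"travel": [-0.04, -0.24, 0], "delta_rot": [0, 0, 0.1]},
    {"travel": [-0.02, -0.24, 0], "delta_rot": [0, 0, 0.1]},
    {"travel": [0, -0.2, 0], "delta_rot": [0, 0, 0.08]}
  ]
}}

```text
time_s: 11.95
eef_pos: [0.5781, -0.0421, 0.0465]
tcp_rot: [0.0, -0.035, 0.999, -0.0]
wrist_force: [-0.6, -0.3, -0.4]
opening: 0.0375
grip_force: 0.0
```

{"fn": "play_rows", "kwargs": {
  "motion": [
    {"travel": [0, -0.1, 0], "delta_rot": [0, 0, 0.03]},
    {"travel": [0.01, -0.1, 0], "delta_rot": [0, 0, 0.03]}
  ]
}}

```text
time_s: 12.12
eef_pos: [0.579, -0.0431, 0.0466]
tcp_rot: [0.001, -0.064, 0.998, 0.003]
wrist_force: [1.2, 9.5, -3.7]
opening: 0.0375
grip_force: 4.6
```

{"fn": "play_rows", "kwargs": {
  "motion": [
    {"travel": [0.01, -0.1, 0], "delta_rot": [0, 0, 0]},
    {"travel": [0, 0, 0], "delta_rot": [0, 0, 0]}
  ]
}}

```text
time_s: 12.28
eef_pos: [0.5791, -0.0435, 0.0465]
tcp_rot: [0.001, -0.063, 0.998, 0.004]
wrist_force: [0.2, 9.3, -3.1]
opening: 0.0385
grip_force: 4.9
```

{"fn": "play_rows", "kwargs": {
  "motion": [
    {"travel": [0, 0.12, 0], "delta_rot": [0, 0, 0]},
    {"travel": [0, 0.1, 0], "delta_rot": [0, 0, 0]},
    {"travel": [0, 0, 0], "delta_rot": [0, 0, 0]},
    {"travel": [0, 0, 0], "delta_rot": [0, 0, 0]},
    {"travel": [0, 0, 0], "delta_rot": [0, 0, 0]}
  ],
  "hand": 0.6
}}

```text
time_s: 12.7
eef_pos: [0.5784, -0.0441, 0.0463]
tcp_rot: [-0.0, -0.063, 0.998, -0.0]
wrist_force: [-0.4, -0.8, 0.2]
opening: 0.0563
grip_force: 0.0
```

{"fn": "play_rows", "kwargs": {
  "motion": [
    {"travel": [0, 0, 0.5], "delta_rot": [0, 0, 0]},
    {"travel": [0, 0, 0.8], "delta_rot": [0, 0, 0]},
    {"travel": [0, 0, 1], "delta_rot": [0, 0, 0]},
    {"travel": [0, 0, 1], "delta_rot": [0, 0, 0]},
    {"travel": [0, 0, 1], "delta_rot": [0, 0, 0]}
  ]
}}

```text
time_s: 13.12
eef_pos: [0.5782, -0.0436, 0.1557]
tcp_rot: [0.0, -0.063, 0.998, -0.0]
wrist_force: [0.7, -0.9, -0.6]
opening: 0.0565
grip_force: 0.0
```

{"fn": "play_rows", "kwargs": {
  "motion": [
    {"travel": [0, -1, 0.5], "delta_rot": [0, 0, 0]},
    {"travel": [0, -1, 0.3], "delta_rot": [0, 0, 0]},
    {"travel": [0, -1, 0], "delta_rot": [0, 0, 0]},
    {"travel": [0, -1, 0], "delta_rot": [0, 0, 0]},
    {"travel": [0, -1, 0], "delta_rot": [0, 0, 0]}
  ]
}}

```text
time_s: 13.53
eef_pos: [0.5782, -0.17, 0.1751]
tcp_rot: [0.0, -0.063, 0.998, -0.0]
wrist_force: [-0.4, 0.1, -0.7]
opening: 0.0565
grip_force: 0.0
```

{"fn": "play_rows", "kwargs": {
  "motion": [
    {"travel": [0, -1, 0], "delta_rot": [0, 0, 0]},
    {"travel": [0, -1, 0], "delta_rot": [0, 0, 0]},
    {"travel": [0, -1, 0], "delta_rot": [0, 0, 0]},
    {"travel": [0, -1, 0], "delta_rot": [0, 0, 0]},
    {"travel": [0, -1, 0], "delta_rot": [0, 0, 0]}
  ]
}}

```text
time_s: 13.95
eef_pos: [0.578, -0.295, 0.1748]
tcp_rot: [0.0, -0.063, 0.998, -0.0]
wrist_force: [0.9, -0.3, -0.5]
opening: 0.0564
grip_force: 0.0
```

Run:
```python
from h import *
s=env.read_state();print(s['time_s'],s['eef_pos'],s['wrist_force'])
P={}
for c in ('top','side'):
    f=cam(c)
    for n,z in (('free_corner',.03),('box_ear',.01),('brace_knob',.048),('brace_hinge',.02)):
        for r in env.spot_point(c,n)[:1]:
            v,u=r['centre'][0]*480,r['centre'][1]*640; print(c,n,round(r['conf'],2),at_z(f,u,v,z).round(4))
    i=f['color'][150:330,220:460] if c=='side' else f['color'][130:310,220:460]
    P[c]=cv2.resize(i,(400,300),interpolation=cv2.INTER_CUBIC)
cv2.imwrite('pics/s6.png',np.hstack([P['top'],P['side']]))
```

```text
13.95 [ 0.57799384 -0.29501406  0.17482142] [ 0.90913453 -0.25177858 -0.46428722]
top free_corner 0.8 [ 0.5385 -0.0166  0.03  ]
top box_ear 0.61 [ 0.4805 -0.1612  0.01  ]
top brace_knob 0.58 [ 0.5786 -0.0353  0.048 ]
top brace_hinge 0.86 [ 0.6395 -0.0311  0.02  ]
side free_corner 0.76 [ 0.5461 -0.0104  0.03  ]
side box_ear 0.66 [ 0.4804 -0.1673  0.01  ]
side brace_knob 0.82 [ 0.583  -0.0265  0.048 ]
side brace_hinge 0.89 [ 0.6437 -0.0321  0.02  ]
```

View pics/s6.png

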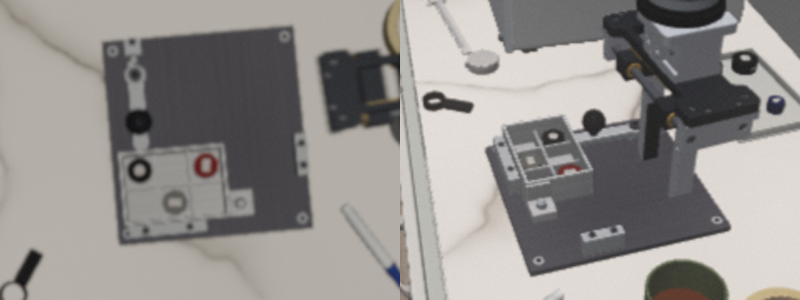

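Top crop: the box lies flush on the end rail, and the brace runs parallel to the plate edge from its hinge (135,75) to its nose (141,150) at the box side. The force dropped after the detent, then rose at the end stop, so the brace is seated. All three specimens are upright.

```bash
python3 -c "
from station import env
print(env.close_job())"
```

```text
the job is handed in; nothing more can be done
None
```

The job is handed in at about 14 s: the box lies flush on the end rail with its ear still on the dowel, the brace is seated past its detent, the specimens are upright, and nothing else was touched.

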